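Prise the stuck lid off the instrument case

ROBOT

A 7-joint arm with a two-finger parallel gripper is mounted at the origin on the work surface; the furniture and walls round the work are solid. World frame = base frame: x ahead of the robot, y to its left, z up, the work surface at z = 0. Lengths are in m, angles in rad, forces in N, time in s.
With the tool pointing down it reaches from about 0.425 to 0.95 m from the base axis. Payload 4.7 kg.
Tool frame: the origin (TCP) lies between the finger pads; the fingertips stand 25 mm ahead of it and the grasp point (between the pads) lies 6 mm ahead of it; x points along the fingers, z is the direction in which the jaws open and shut, and the axes are right-handed (so a half turn about x gives the same grasp; the last joint's range is limited). The gripper opens to 85 mm and grips with 20 to 120 N. Pads are 22 mm wide; open, the fingers measure 114 mm over their backs; the gripper's body (76 mm by 85 mm) begins 54 mm behind the grasp point. The pads swing forward as they close: fully open they stand 13 mm farther back than shut.
Start: joints at [1.154, 0.469, -0.049, 1.532, 0.024, 1.141, -0.082], TCP at [0.255, -0.625, 0.256] pointing down, gripper open.
Joint ranges: [-2.59, 2.59], [-0.33, 1.99], [-1.39, 1.29], [0.1, 2.45], [-1.04, 4.18], [0.21, 1.99], [-2.66, 2.66]. Speed limits (rad/s): [2.57, 2.57, 3.14, 3.14, 3.14, 3.14, 3.14].

INTERFACE

Orientations are given as a 3x3 rotation matrix whose columns are the frame's x, y, z axes.
In Python, from rig import * gives the robot as it stands. Calls block until the motion is done:
- movep(position, orientation): joint-space move of the TCP to a pose.
- move_l(position, attitude=None, feed=0.15, until_force=None): straight line of the TCP; attitude=None keeps the orientation; feed is the mean speed in m/s. With until_force (N) it stops when the force on the tool has changed by that much, and returns True; else False.
- move_joints(angles): joint-space move.
- command_gripper(opening, newtons=None): finger opening in m; newtons is the grip in N (None keeps the last); returns when the fingers have stopped.
- sleep(seconds).
- inverse_kinematics(position, orientation): joint angles nearest the present ones, or None.
- sense(): the state.
- camera(name): name is "side" or "top" or "wrist"; returns (picture, depth): 400x640x3 uint8, red, green, blue; 400x640 float32, m along the optical axis (not along the pixel's ray), 0 where there is no reading.
- camera_params(name): a dict with "K" (3x3 intrinsics, pixels), "position" and "rotation" of the camera in the world; the wrist camera has in their place "tool_from_camera" (4x4, takes a point from camera to tool coordinates, whose origin is the TCP and whose axes are the tool frame's). Camera axes: x right, y down, z forward; pixel columns grow to the right and rows downward; lengths in m; the calibration is good to about 2 mm. A picture is of the moment at which its call begins: read the wrist's pose just before it. camera_params takes no time and is no camera call.
A pose or a line that the arm cannot do raises Unreachable and nothing moves.
- finish_job(): hands the job in, once; it reports no verdict.
The state is a dict: "time_s": time; "joint_pos": joint angles; "qd": joint speeds; "joint_efforts": joint torques, N m; "position": TCP position; "tcp_rot": TCP orientation; "wrist_force": force on the tool from outside, world axes, zero at the start; "ft_torque": the same for the moment, N m; "finger_gap": finger opening in m.
Only numpy, scipy, OpenCV 4.12 (cv2) and the standard library are available. Lean on these libraries where they do the work, as an engineer would, in place of code of your own. Each camera call takes 0.05 s, during which the arm holds its last target.

TASK

The lid of the grey instrument case is snapped tight: lever it loose with the flat bar, blade over the fulcrum and its end under the lid's front lip, pushing the bar's handle down until the lid springs up and stays up; do not pull at the lid with the gripper before that. Then put the bar down on the table, lift the lid off by its handle and set it down gently on the table, handle upward. Leave the vial, the small box and the bottle standing where they are.

Things in the scene. Friction and masses are not known exactly. Their poses are not given: they have to be found in the camera images.
- case: grey box, 100 x 76 mm, 60 mm high, walls 4 mm, on an aluminium base plate 8 mm thick, fixed. Origin: on the table under the box's middle; x points from the fulcrum towards the box, z up. Front wall's outer face at x = -50; base plate x = -111 to 57, y = -52 to 52. The table is free for 0.18 m beyond the fulcrum, at the case's distance from the robot; a balance stands nearer the robot there.
- fulcrum: round steel cross bar, 10 mm thick, on a post of the base plate before the box: its top is 60 mm above the table, its axis (the body's y) at case x = -94, 28 mm before the lid's lip. Two upright cheeks, 36 mm apart, 76 mm high, guide the bar between them. Origin on the table below the cross bar's middle.
- lid: steel plate 118 x 80 x 4 mm, plug 90 x 66 x 13.5 mm beneath, black bridge handle on top; 0.22 kg. Origin: plate's underside, over the box's middle, 60 mm above the table when shut (13.5 mm when lying on its plug); axes then as the case's. Plate x = -66 to 52: its front 16 mm overhang as a lip. The handle lies along y at x = 0: 12 mm thick, 56 mm long, its grip bar 22 to 30 mm above the origin.
- lid_lip (a point): middle of the lip's front edge, underside: lid x = -66; 60 mm above the table when shut
- lever_bar: flat bar 190 mm long, lying on the table: steel blade 20 wide, 5 mm thick, from x = -5 (past the handle) to x = 95, black handle 22 wide, 16 mm thick from x = -95 to -3. Flat underside. 0.16 kg, balance point about x = -25. Origin: underside, middle of its length; x points to the blade's end, z up.
- bar_tip (a point): blade's end, underside, bar x = 95
- wash_vial: white squat vial, 44 mm wide, 48 mm high, bystander; origin under its middle
- coverslip_box: flat pale box 34 x 34 x 16 mm, bystander; origin under its middle
- stock_bottle: black bottle, 62 mm wide, 135 mm high, bystander; origin under its middle
- catch (a joint): sprung round bar hidden behind the box's front wall that holds the lid's plug down; value: m it is pushed forward (0 at rest, also after the lid has sprung; at most 0.006). About 20 to 40 N upward at the lip frees the lid: it tips up about its rear edge, and when the lip is about 11 mm up the catch snaps beneath the plug's flange and props the lip about 16 mm up.
There are look-alikes about, which are no part of the job. Of the things like the lid, leave any that is orange or red; of the rest the larger one is meant.

How it is judged:
On the way, in this order (a step that is already met when the one before it is completed fails the run):
1. the bar bears on the fulcrum and on the lid (contact force between lever_bar and fulcrum above 1 N and contact force between lever_bar and lid above 1 N), for 0.1 s.
2. the lid is sprung: its lip is more than 13 mm above its shut place, the lid still on the case (z of lid_lip in the frame of case above 0.073 m and horizontal distance between lid and case below 0.02 m), for 0.2 s.
3. the bar is laid on the table with the sprung lid still on the case (height (world z) of each of lever_bar, bar_tip below 0.02 m and contact force between the fingers and lever_bar below 0.1 N and z of lid_lip in the frame of case above 0.072 m and horizontal distance between lid and case below 0.02 m), for 0.2 s.
At the end, for the whole second after the job is handed in: the lid lies flat on the table, handle up (origin under 18 mm, tilt under 0.12 rad), the bar lies on the table (both its middle and tip under 20 mm), both at rest (height (world z) of lid between 0.008 and 0.018 m and angle between lid's own z axis and vertical below 0.12 rad and height (world z) of lever_bar between -0.02 and 0.02 m and height (world z) of bar_tip below 0.02 m and linear speed of each of lid, lever_bar below 0.02 m/s); the robot touches nothing.
It fails at once if the robot itself touches the lid before it is sprung (contact force between any of the fingers, the arm and lid above 1 N and horizontal distance between lid and case below 0.01 m and z of lid_lip in the frame of case below 0.065 m and height (world z) of lid between 0.055 and 0.064 m).
It fails at once if the lid is dropped or thrown onto the table (linear speed of lid above 0.6 m/s and height (world z) of lid below 0.045 m and contact force between the fingers and lid below 0.1 N).
It fails at once if a bystander is pushed away or knocked over (distance of any of wash_vial, coverslip_box, stock_bottle from where it was at the start of the episode above 0.03 m).
It also fails if it takes over 72 s, if anything falls off the work surface, if the arm or the gripper's body presses on something with over 40 N, if the wrist force passes 120 N, or if a joint passes its speed limit or range.

## Working session

There is one attempt and no reset: what is moved stays moved. The work goes in short steps, each a Python script; the robot and the scene stay as the last script left them, time stands still between calls to the robot, and variables do not carry over. Pictures are saved under pics/ and viewed, and the job is handed in when it is done.

```bash
mkdir -p pics; ls; python3 - <<'E'
from rig import *
import cv2,numpy as np
for n in ("top","side"):
    im,d=camera(n); cv2.imwrite(f"pics/{n}0.png",im[:,:,::-1]); np.save(f"{n}0.npy",d)
    p=camera_params(n); print(n,p)
s=sense(); print(s)
E
```

```text
pics
top {'K': array([[454.67281587,   0.        , 321.70790966],
       [  0.        , 454.67281587, 202.10398375],
       [  0.        ,   0.        ,   1.        ]]), 'position': array([ 0.39046692, -0.03083236,  1.48504261]), 'rotation': array([[-0.01386124, -0.99910124,  0.04005728],
       [-0.99958429,  0.01485856,  0.02470776],
       [-0.02528075, -0.03969814, -0.99889186]])}
side {'K': array([[495.13064394,   0.        , 323.80156401],
       [  0.        , 495.13064394, 195.02975587],
       [  0.        ,   0.        ,   1.        ]]), 'position': array([ 0.28134965, -0.87492197,  1.69737847]), 'rotation': array([[ 0.98481138, -0.14647412,  0.09323025],
       [-0.17318649, -0.86693817,  0.46735922],
       [ 0.01236883, -0.4764069 , -0.87913792]])}
{'time_s': 0.1, 'joint_pos': array([ 1.15411172,  0.46939707, -0.04861403,  1.53357713,  0.02409863,
        1.14102474, -0.08227838]), 'qd': array([ 5.46071818e-04, -2.40979751e-03, -1.62677734e-03, -2.20041646e-03,
        8.99652244e-05, -5.06212704e-04, -1.22950790e-05]), 'joint_efforts': array([ 1.51264157e-03, -5.11516356e+01, -4.64797835e-02, -2.38390160e+01,
        1.08500847e-02,  4.36123737e-03,  9.53807785e-06]), 'position': array([ 0.25508283, -0.62441765,  0.2553408 ]), 'tcp_rot': array([[-7.38844819e-04,  9.25723643e-01,  3.78199934e-01],
       [ 1.66408468e-03,  3.78200652e-01, -9.25722149e-01],
       [-9.99998342e-01, -5.46082987e-05, -1.81991412e-03]]), 'wrist_force': array([-0.39524563, -0.84920788, -0.38280141]), 'ft_torque': array([-0.05001414, -0.01298285,  0.0045604 ]), 'finger_gap': 0.08561276765238882}
```

View pics/top0.png

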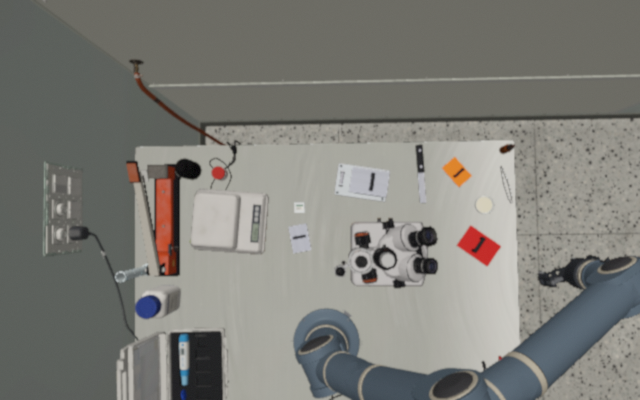

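View pics/side0.png

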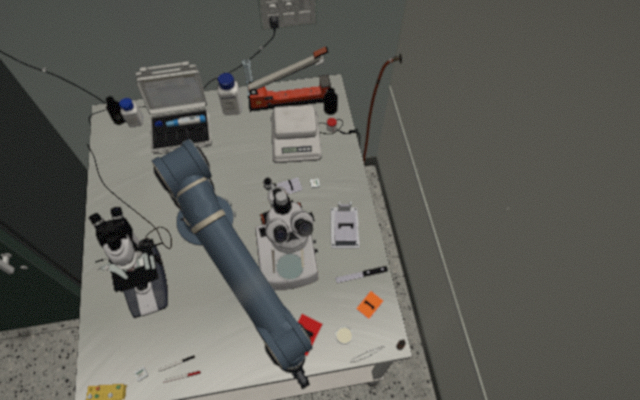

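```bash
cat > h.py <<'E'
import cv2,numpy as np
def crop(src,out,x0,y0,x1,y1,s):
    im=cv2.imread(src)[y0:y1,x0:x1]; cv2.imwrite(out,cv2.resize(im,None,fx=s,fy=s,interpolation=cv2.INTER_CUBIC))
E
python3 - <<'E'
from h import *
crop("pics/top0.png","pics/c1.png",325,150,445,210,6)
crop("pics/top0.png","pics/c3.png",400,135,520,265,5)
crop("pics/side0.png","pics/c2.png",310,190,410,300,6)
from rig import *
d=np.load("top0.npy");p=camera_params("top")
def pt(u,v):
    z=np.median(d[v-1:v+2,u-1:u+2]); c=np.linalg.inv(p["K"])@[u,v,1]*z
    return (p["rotation"]@c+p["position"]).round(4)
for n,u,v in [("lid",355,175),("lid",380,182),("fulc",341,180),("blade",423,188),("hand",420,155),("disc",485,205),("small",507,148),("table",400,200),("red",219,173),("white",299,208)]: print(n,pt(u,v))
E
```

```text
lid [ 0.5308 -0.1011  0.0641]
lid [ 0.5076 -0.1787  0.0639]
fulc [ 0.5162 -0.0571  0.0599]
blade [ 0.4907 -0.3236  0.0051]
hand [ 0.5971 -0.3144  0.0149]
disc [ 0.4323 -0.518   0.0152]
small [ 0.6073 -0.5746  0.0641]
table [ 4.531e-01 -2.492e-01 -4.000e-04]
red [0.5458 0.3309 0.0491]
white [0.4315 0.0796 0.0125]
```

View pics/c1.png

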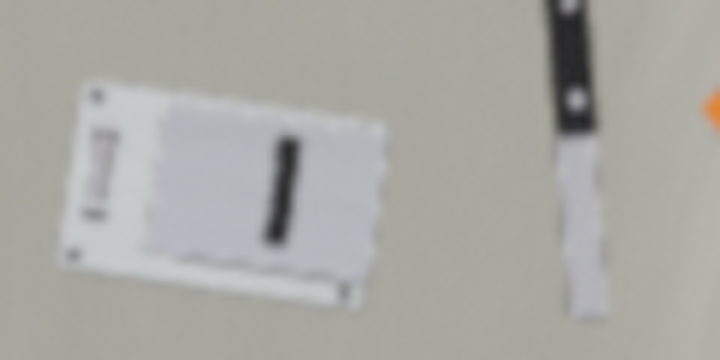

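View pics/c2.png

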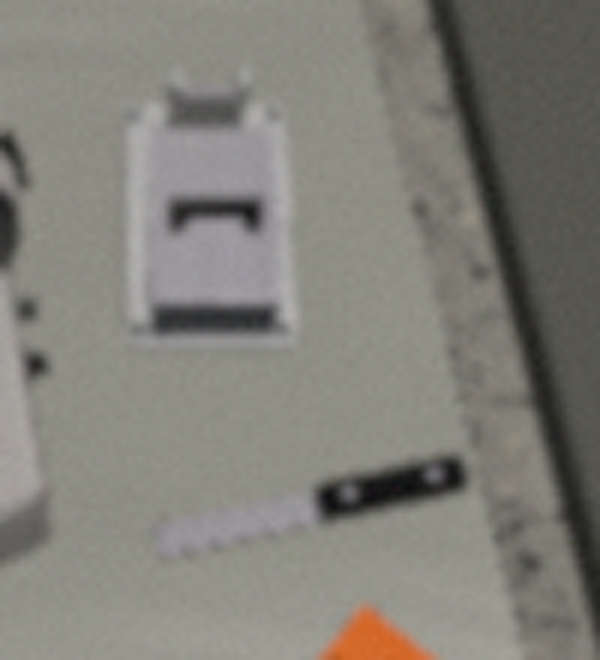

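View pics/c3.png

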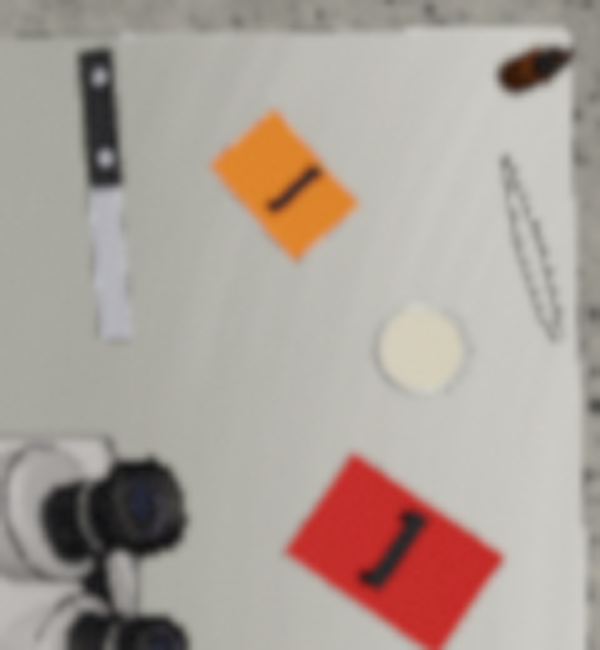

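```bash
cat >> h.py <<'E'
from rig import *
def cloud(d,p,R=None,t=None):
    v,u=np.mgrid[0:400,0:640]; P=np.stack([u,v,np.ones_like(u)],-1)@np.linalg.inv(p["K"]).T*d[...,None]
    R=p["rotation"] if R is None else R; t=p["position"] if t is None else t
    return P@R.T+t
def rect(pts): return cv2.minAreaRect((pts[:,:2]*1000).astype(np.float32))
def box(W,x0,x1,y0,y1,z0,z1):
    m=(W[...,0]>x0)&(W[...,0]<x1)&(W[...,1]>y0)&(W[...,1]<y1)&(W[...,2]>z0)&(W[...,2]<z1)&(W[...,2]!=0); return W[m]
def D(h,pitch=0,half=0):
    """tool pointing down; bar/case x axis heading h (rad, world). tool z along +/-(bar y). pitch: nose-up rotation of bar."""
    bx=np.array([np.cos(h)*np.cos(pitch),np.sin(h)*np.cos(pitch),np.sin(pitch)]); by=np.array([-np.sin(h),np.cos(h),0]); bz=np.cross(bx,by)
    z=by if not half else -by; x=-bz
    return np.column_stack([x,np.cross(z,x),z])
E
python3 - <<'E'
from h import *
W=cloud(np.load("top0.npy"),camera_params("top"))
for n,b in [("lidplate",(0.43,0.6,-0.26,-0.03,.061,.068)),("case all",(0.43,0.62,-0.26,0,.004,.13)),("base",(0.43,0.62,-0.26,0,.004,.012)),("bar",(0.4,0.66,-0.38,-0.27,.003,.03)),("barhandle",(0.4,0.66,-0.38,-0.27,.011,.03)),("handle",(0.43,0.6,-0.26,-0.03,.08,.1)),("cheeks",(0.43,0.6,-0.09,0,.068,.1))]:
    q=box(W,*b)
    if len(q)>4:
        r=rect(q); print(n,len(q),np.round(r[0],1),np.round(r[1],1),round(r[2],2),q[:,:2].mean(0).round(4),q[:,2].min().round(4),q[:,2].max().round(4))
        print(cv2.boxPoints(r).round(0).tolist())
q=box(W,.2,.45,-.4,-.05,.05,1); print("scope",q[:,:2].min(0),q.max(0))
q=box(W,.3,.65,0.0,.3,.03,1); print("hi +y",q.min(0),q.max(0))
E
```

```text
lidplate 666 [ 511.2 -129.1] [147.   80.4] 80.68 [ 0.509  -0.1412] 0.061 0.068
[[460.0, -195.0], [539.0, -208.0], [563.0, -63.0], [483.0, -50.0]]
case all 1778 [ 524.9 -129.7] [255.6 189.8] 89.97 [ 0.5103 -0.1273] 0.004 0.0993
[[430.0, -257.0], [620.0, -258.0], [620.0, -2.0], [430.0, -2.0]]
base 695 [ 524.9 -129.7] [255.6 189.8] 89.97 [ 0.5126 -0.1131] 0.004 0.012
[[430.0, -257.0], [620.0, -258.0], [620.0, -2.0], [430.0, -2.0]]
bar 644 [ 521.  -325.1] [109.9 241.8] 89.95 [ 0.5329 -0.3188] 0.003 0.0255
[[400.0, -380.0], [642.0, -380.0], [642.0, -270.0], [400.0, -270.0]]
barhandle 172 [ 544.1 -314.4] [172.2  22.9] 2.53 [ 0.5837 -0.3123] 0.011 0.0255
[[458.0, -307.0], [459.0, -330.0], [631.0, -322.0], [630.0, -299.0]]
handle 72 [ 507.1 -150.5] [11.9 53.2] 80.39 [ 0.5075 -0.1503] 0.0812 0.0993
[[480.0, -152.0], [532.0, -161.0], [534.0, -149.0], [482.0, -140.0]]
cheeks 18 [522.7 -58.7] [12.7 47.8] 84.71 [ 0.5244 -0.0586] 0.0705 0.0784
[[498.0, -63.0], [546.0, -67.0], [547.0, -55.0], [499.0, -50.0]]
scope [ 0.20002292 -0.31837388] [ 0.38624288 -0.05151204  0.39048003]
hi +y [0.30001333 0.06305358 0.0300012 ] [0.63478158 0.29989672 0.10601667]
```

```bash
python3 - <<'E'
from h import *
W=cloud(np.load("top0.npy"),camera_params("top")).reshape(-1,3)
S=cloud(np.load("side0.npy"),camera_params("side")).reshape(-1,3)
for n,w in (("top",W),("side",S)):
    r=np.hypot(w[:,0],w[:,1]); a=np.arctan2(w[:,1],w[:,0])
    m=(np.abs(a+1.18)<.4)&(w[:,2]>.1)
    for lo in np.arange(0,.9,.05):
        k=m&(r>=lo)&(r<lo+.05)
        if k.sum()>3: print(n,lo.round(2),k.sum(),np.percentile(w[k,2],[2,50,98]).round(3))
k=(W[:,2]>.05)&(W[:,0]>.2)&(W[:,0]<.45)&(W[:,1]<-.04)&(W[:,1]>-.35)
r=np.hypot(W[:,0],W[:,1])
for lo in np.arange(.2,.5,.03):
    j=k&(r>=lo)&(r<lo+.03); print("scope r",lo.round(2),j.sum(),W[j,2].max() if j.any() else 0)
for pos,h in [((.58,-.312,.28),np.radians(-177.5)),((.53,-.10,.30),np.radians(-99.5)),((.53,.05,.1),np.radians(-99.5)),((.53,.05,.05),np.radians(-99.5))]:
  for half in (0,1):
    for p in (-20,0,20):
      q=inverse_kinematics(np.array(pos),D(h,np.radians(p),half)); print(pos,half,p,None if q is None else np.round(q,2))
E
```

```text
top 0.0 178 [0.352 0.4   0.431]
top 0.05 863 [0.131 0.447 0.521]
top 0.1 927 [0.391 0.534 0.608]
top 0.15 907 [0.517 0.621 0.713]
top 0.2 957 [0.616 0.718 0.773]
top 0.25 1082 [0.666 0.753 0.781]
top 0.3 1144 [0.315 0.728 0.746]
top 0.35 1542 [0.34  0.709 0.728]
top 0.4 1346 [0.639 0.686 0.705]
top 0.45 1241 [0.617 0.663 0.683]
top 0.5 1128 [0.595 0.64  0.659]
top 0.55 1053 [0.57  0.616 0.636]
top 0.6 2073 [0.294 0.567 0.611]
top 0.65 1209 [0.363 0.556 0.59 ]
top 0.7 113 [0.253 0.344 0.564]
side 0.2 347 [0.759 0.776 0.784]
side 0.25 1465 [0.727 0.769 0.784]
side 0.3 1006 [0.297 0.735 0.756]
side 0.35 1097 [0.233 0.71  0.729]
side 0.4 913 [0.658 0.689 0.707]
side 0.45 900 [0.636 0.666 0.684]
side 0.5 894 [0.615 0.643 0.661]
side 0.55 881 [0.591 0.62  0.637]
side 0.6 913 [0.569 0.596 0.614]
side 0.65 1093 [0.548 0.576 0.592]
side 0.7 821 [0.299 0.528 0.571]
scope r 0.2 22 0.06779500132776595
scope r 0.23 162 0.30411241798216904
scope r 0.26 500 0.31110367826131013
scope r 0.29 661 0.38689169115528244
scope r 0.32 913 0.3904800308691583
scope r 0.35 1041 0.36675367646307255
scope r 0.38
[... 1064 characters left out ...]
 1.99  0.4   0.76 -0.71]
(0.53, 0.05, 0.1) 0 20 [ 0.15  0.59 -0.64  1.92  0.72  1.08 -1.07]
(0.53, 0.05, 0.1) 1 -20 [-0.54  0.53  0.72  2.09 -0.97  0.88 -2.47]
(0.53, 0.05, 0.1) 1 0 [ 0.66  0.77 -1.18  1.97  0.86  1.02  2.04]
(0.53, 0.05, 0.1) 1 20 [ 0.47  0.85 -1.18  1.91  1.02  1.4   1.83]
(0.53, 0.05, 0.05) 0 -20 [ 0.45  0.6  -0.57  2.06 -0.07  0.49 -0.13]
(0.53, 0.05, 0.05) 0 0 [ 0.23  0.57 -0.52  2.02  0.45  0.66 -0.75]
(0.53, 0.05, 0.05) 0 20 [ 0.08  0.65 -0.56  1.95  0.76  0.99 -1.12]
(0.53, 0.05, 0.05) 1 -20 [ 0.84  0.91 -1.19  2.04  0.81  0.71  2.23]
(0.53, 0.05, 0.05) 1 0 [ 0.65  0.89 -1.19  2.    1.01  1.02  1.94]
(0.53, 0.05, 0.05) 1 20 [ 0.46  0.96 -1.18  1.93  1.13  1.4   1.75]
```

```bash
python3 - <<'E'
from h import *
movep(np.array([.56,-.313,.30]),D(np.radians(-177.5)))
s=sense(); im,d=camera("wrist"); T=camera_params("wrist"); print(T["tool_from_camera"].round(3).tolist(),s["position"].round(4))
M=T["tool_from_camera"]; R=s["tcp_rot"]@M[:3,:3]; t=s["tcp_rot"]@M[:3,3]+s["position"]
np.savez("w1.npz",d=d,R=R,t=t); cv2.imwrite("pics/w1.png",im[:,:,::-1])
W=cloud(d,T,R,t)
for n,b in [("bar",(0.4,0.68,-0.35,-0.27,.003,.03)),("hand",(0.4,0.68,-0.35,-0.27,.011,.025))]:
    q=box(W,*b); print(n,len(q))
    if len(q)>9: r=rect(q); print(r,cv2.boxPoints(r).round(1).tolist(),np.percentile(q[:,2],[2,50,98]))
q=box(W,.3,.7,-.5,-.1,-.02,.003);print("table",np.median(q[:,2]))
im,d=camera("side"); cv2.imwrite("pics/s1.png",im[:,:,::-1])
E
```

```text
[[-0.001, -0.323, 0.946, -0.118], [0.001, -0.946, -0.323, 0.084], [1.0, 0.001, 0.001, 0.0], [0.0, 0.0, 0.0, 1.0]] [ 0.5591 -0.3146  0.2998]
bar 2644
((539.2606201171875, -315.1011962890625), (189.86444091796875, 68.46223449707031), 8.439131736755371) [[440.29998779296875, -295.20001220703125], [450.3999938964844, -362.8999938964844], [638.2000122070312, -335.0], [628.0999755859375, -267.29998779296875]] [0.0040731  0.01483896 0.01801664]
hand 1499
((588.396484375, -311.8563537597656), (90.54108428955078, 21.587196350097656), 2.812598705291748) [[542.7000122070312, -303.29998779296875], [543.7000122070312, -324.8999938964844], [634.0999755859375, -320.3999938964844], [633.0999755859375, -298.8999938964844]] [0.01315309 0.01641116 0.01837798]
table 0.0006019741247295929
```

View pics/w1.png

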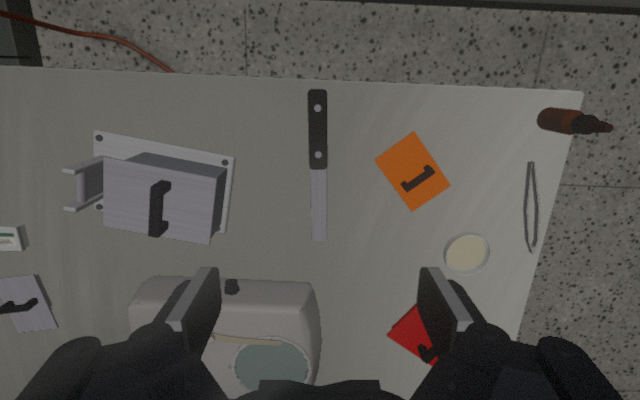

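View pics/s1.png

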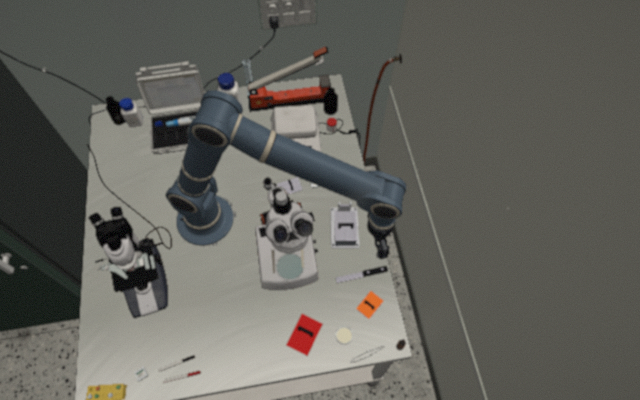

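```bash
python3 - <<'E'
from h import *
f=np.load("w1.npz"); W=cloud(f["d"],camera_params("wrist"),f["R"],f["t"])
for n,b in [("lid",(0.43,0.6,-0.26,-0.03,.062,.067)),("handle",(0.43,0.6,-0.26,-0.08,.083,.1)),("cheeks",(0.43,0.6,-0.075,0,.070,.1)),("fulc",(0.43,0.6,-0.075,0,.055,.066))]:
    q=box(W,*b); print(n,len(q))
    if len(q)>9: r=rect(q); print(r,cv2.boxPoints(r).round(1).tolist(),np.percentile(q[:,2],[2,50,98]))
h=np.radians(-177.2)
g=np.array([.5844,-.3121])
move_l(np.array([*g,.10]),D(h),feed=.2)
print(move_l(np.array([*g,.028]),feed=.05,until_force=6), sense()["position"])
command_gripper(.0,100); s=sense(); print(s["finger_gap"],s["position"],s["wrist_force"])
move_l(s["position"]+[0,0,.10],feed=.1)
s=sense(); print(s["finger_gap"],s["wrist_force"],s["ft_torque"])
im,d=camera("side"); cv2.imwrite("pics/s2.png",im[:,:,::-1])
im,d=camera("wrist"); cv2.imwrite("pics/w2.png",im[:,:,::-1]);np.save("w2d.npy",d)
E
```

```text
lid 6806
((513.5261840820312, -126.52205657958984), (152.0136260986328, 81.09639739990234), 80.62114715576172) [[461.1000061035156, -194.89999389648438], [541.0999755859375, -208.10000610351562], [565.9000244140625, -58.099998474121094], [485.8999938964844, -44.900001525878906]] [0.06288698 0.0644574  0.06603022]
handle 712
((510.0444030761719, -150.21969604492188), (12.676002502441406, 55.63214874267578), 81.5440444946289) [[481.6000061035156, -152.39999389648438], [536.5999755859375, -160.60000610351562], [538.5, -148.0], [483.5, -139.89999389648438]] [0.08392581 0.09010271 0.09161365]
cheeks 214
((524.689208984375, -58.372554779052734), (15.374733924865723, 47.84099578857422), 83.96028137207031) [[500.1000061035156, -63.5], [547.7000122070312, -68.5], [549.2999877929688, -53.20000076293945], [501.70001220703125, -48.20000076293945]] [0.07023422 0.07539378 0.07723638]
fulc 437
((525.2440795898438, -58.305213928222656), (13.637899398803711, 47.64672088623047), 79.80946350097656) [[500.6000061035156, -60.79999923706055], [547.5, -69.19999694824219], [549.9000244140625, -55.79999923706055], [503.0, -47.400001525878906]] [0.05538087 0.05960965 0.06527049]
False [ 0.58465816 -0.31218932  0.02838054]
0.018969169400162657 [ 0.58461216 -0.31230634  0.02848037] [-0.27820336 -0.21482451  3.8061878 ]
0.019167043622342044 [-0.68132761  0.31168827 -1.60704966] [-0.04081816 -0.05247955  0.01062037]
```

View pics/w2.png

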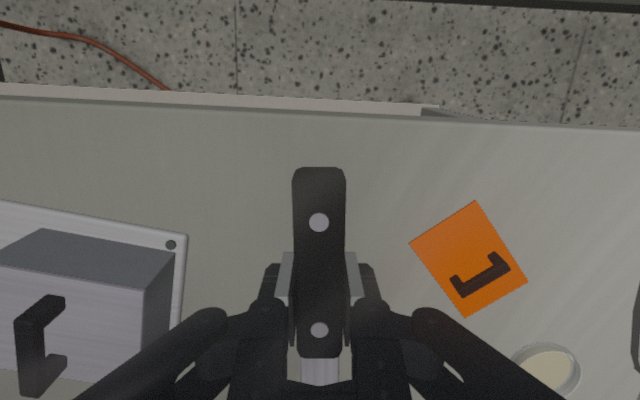

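```bash
cat >> h.py <<'E'
HC=np.radians(-99.5); E=np.array([np.cos(HC),np.sin(HC),0]); C=np.array([.5086,-.1505,0]); BX=-.045; BZ=.0285; Z=np.array([0,0,1.])
LAT=np.array([-E[1],E[0],0])
def lever(a,s,c,lat=0):
    """TCP pose: bar pitch a, tip at s beyond tangent point, clearance c over fulcrum"""
    u=np.cos(a)*E+np.sin(a)*Z; n=-np.sin(a)*E+np.cos(a)*Z
    F=C-.094*E+.055*Z
    return F+(.005+c)*n+(s-.095+BX)*u+BZ*n+lat*LAT, D(HC,a)
E
python3 - <<'E'
from h import *
d=np.load("w2d.npy"); T=camera_params("wrist"); M=T["tool_from_camera"]
W=cloud(d,T,M[:3,:3],M[:3,3])   # tool frame
q=W[172:250,302:338].reshape(-1,3); q=q[(q[:,0]>-.02)&(q[:,0]<.05)]
print(len(q),q.min(0).round(4),q.max(0).round(4)); A=np.c_[q[:,1:],np.ones(len(q))]; print(np.linalg.lstsq(A,q[:,0],rcond=None)[0])
command_gripper(0,120)
p=sense()["position"]; move_l(p+[0,0,.14],feed=.2)
P,R=lever(np.radians(-20),-.035,.002)
print(P)
movep(P+[0,0,.12],R); print(sense()["position"],sense()["joint_pos"].round(2))
move_l(P,feed=.1); s=sense(); print(s["position"]-P,s["finger_gap"],s["wrist_force"])
for n in("side","top"):
    im,d=camera(n); cv2.imwrite(f"pics/{n}3.png",im[:,:,::-1]); np.save(n+"3.npy",d)
crop("pics/side3.png","pics/s3c.png",290,160,410,260,6)
crop("pics/top3.png","pics/t3c.png",290,145,410,215,6)
E
```

```text
2800 [ 0.0096  0.017  -0.0064] [0.0174 0.0502 0.0083]
[0.03419137 0.01029107 0.01079538]
[0.54925197 0.09242658 0.14821261]
[0.5498381  0.09105004 0.26793084] [ 0.44  0.31 -0.63  1.85 -0.19  0.94 -0.22]
[0.00050222 0.00011612 0.00068196] 0.01826030242135788 [ 0.33700015 -0.44105679 -1.72896374]
```

View pics/s3c.png

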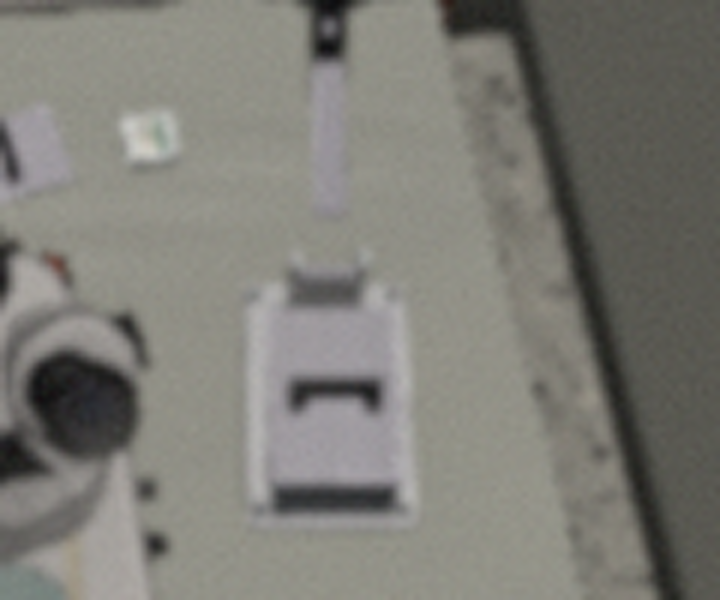

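View pics/t3c.png

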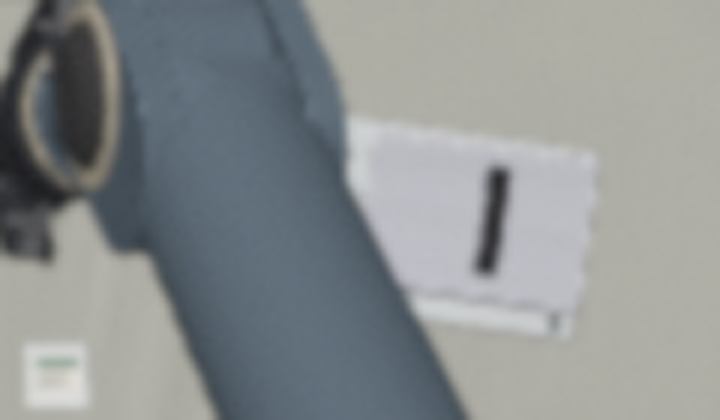

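```bash
python3 - <<'E'
from h import *
W=cloud(np.load("side3.npy"),camera_params("side"))
loc=lambda q:np.c_[(q-C)@E,(q-C)@LAT,q[:,2]]
q=box(W,.48,.6,-.05,.12,.03,.2); l=loc(q)
b=l[(abs(l[:,1])<.02)&(l[:,2]>.05)]
b=b[b[:,0]<-.11]
for lo in np.arange(-.25,-.10,.01):
    k=(b[:,0]>=lo)&(b[:,0]<lo+.01)
    if k.sum()>2: print(lo.round(3),k.sum(),b[k,1].mean().round(4),np.median(b[k,2]).round(4), "expected top", )
a=np.radians(-20)
F=np.array([-.094,.055]);u=np.array([np.cos(a),np.sin(a)]);n=np.array([-u[1],u[0]])
for s in (-.035,-.075,-.125): print("exp top", (F+.012*n+s*u).round(4))
print("fulc", [ (x.round(4)) for x in l[(l[:,0]>-.11)&(l[:,0]<-.08)&(l[:,2]>.057)][:12]])
q=box(W,.43,.6,-.26,-.03,.061,.068); r=rect(q); print(r)
q=box(W,.43,.6,-.26,-.08,.083,.1); r=rect(q); print("handle",r, loc(q).mean(0))
E
```

```text
-0.24 16 -0.0065 0.1294 expected top
-0.23 18 -0.0026 0.1285 expected top
-0.22 20 -0.0009 0.1215 expected top
-0.21 19 -0.0016 0.1082 expected top
-0.2 14 -0.0015 0.1044 expected top
-0.19 11 0.0001 0.1045 expected top
-0.18 15 -0.0017 0.0986 expected top
-0.17 17 -0.0031 0.0935 expected top
-0.16 11 -0.0002 0.0909 expected top
-0.15 14 -0.0031 0.0877 expected top
-0.14 13 -0.0006 0.0827 expected top
-0.13 15 -0.0017 0.0829 expected top
-0.12 3 -0.0038 0.0841 expected top
exp top [-0.1228  0.0782]
exp top [-0.1604  0.0919]
exp top [-0.2074  0.109 ]
fulc [array([-0.0993, -0.0248,  0.0718])]
((510.45196533203125, -127.50044250488281), (153.59805297851562, 79.49730682373047), 80.86473846435547)
handle ((507.3134765625, -153.13418579101562), (13.542552947998047, 53.80615997314453), 80.93443298339844) [ 0.00315248 -0.00181827  0.08949891]
```

```bash
cat >> h.py <<'E'
DEL=np.radians(1.7)
def lv(adeg,s,c):
    a=np.radians(adeg); P,_=lever(a,s,c); return P,D(HC,a-DEL)
E
python3 - <<'E'
from h import *
P,R=lv(-22,-.035,.003); move_l(P,R,feed=.05)
P,R=lv(-22,.0375,.003); print("hit",move_l(P,R,feed=.05,until_force=6))
s=sense(); print(s["position"]-P,s["wrist_force"],s["ft_torque"])
for n in("side","wrist"):
    im,d=camera(n); cv2.imwrite(f"pics/{n}4.png",im[:,:,::-1]); np.save(n+"4.npy",d)
crop("pics/side4.png","pics/s4c.png",310,180,390,260,8)
E
```

```text
hit False
[5.37008619e-05 3.76162772e-04 1.64437840e-04] [ 0.90676417 -0.57955607 -1.64749492] [-0.56116056  0.09822906 -0.04734758]
```

View pics/s4c.png

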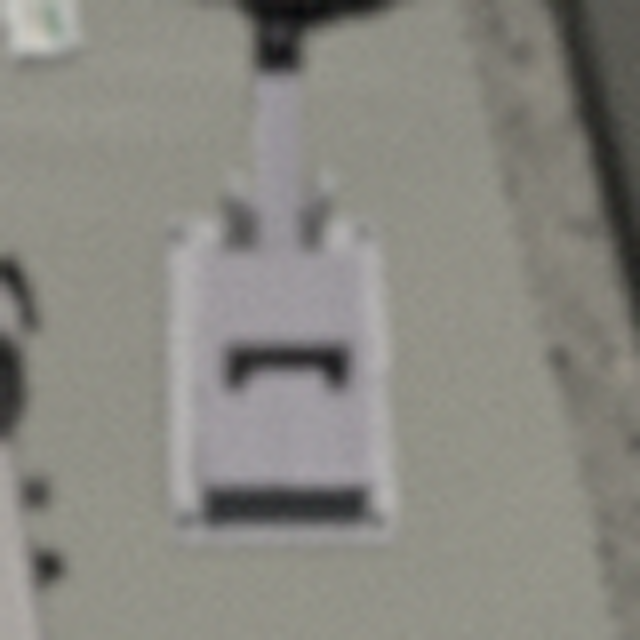

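View pics/wrist4.png

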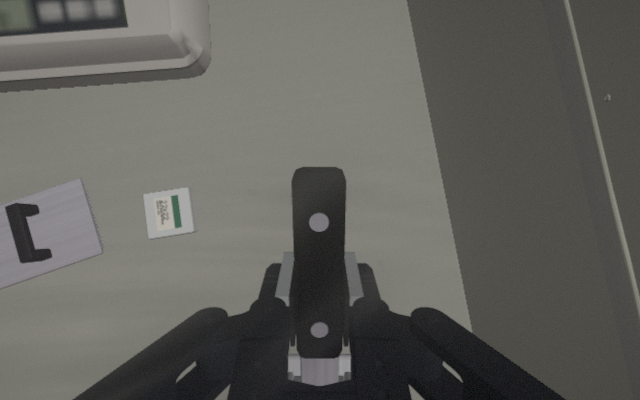

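```bash
python3 - <<'E'
from h import *
P0,_=lv(-22,.0375,.003)
P,R=lv(-22,.0375,-.003); print("touch",move_l(P,R,feed=.01,until_force=3)); s=sense()
n=P-P0; n/=np.linalg.norm(n); c=.003-(s["position"]-P0)@n; print("c",c,s["wrist_force"])
c=c-.0005
f0=s["wrist_force"]
for a in np.arange(-20,8.1,2):
    P,R=lv(a,.0375,c); move_l(P,R,feed=.03); s=sense(); df=s["wrist_force"]-f0
    print(a,df.round(1),(s["position"]-P).round(4),s["finger_gap"].round(4))
    if np.linalg.norm(df)>45: break
np.save("c.npy",c)
im,d=camera("side"); cv2.imwrite("pics/side5.png",im[:,:,::-1]); np.save("side5.npy",d)
crop("pics/side5.png","pics/s5c.png",310,180,390,260,8)
im,d=camera("wrist"); cv2.imwrite("pics/wrist5.png",im[:,:,::-1])
E
```

```text
touch True
c 0.0009239495747477406 [ 1.05117326 -0.5395898   2.88357101]Traceback (most recent call last):
  File "<stdin>", line 9, in <module>
AttributeError: 'float' object has no attribute 'round'
```

```bash
python3 - <<'E'
from h import *
c=.0004; np.save("c.npy",c)
f0=np.array([1.05,-.54,-1.6])
for a in np.arange(-18,8.1,2):
    P,R=lv(a,.0375,c); move_l(P,R,feed=.03); s=sense(); df=s["wrist_force"]-f0
    print(a,df.round(1),(s["position"]-P).round(4),round(s["finger_gap"],4),s["ft_torque"].round(2))
    if np.linalg.norm(df)>45: break
print(s["time_s"])
im,d=camera("side"); cv2.imwrite("pics/side5.png",im[:,:,::-1]); np.save("side5.npy",d)
crop("pics/side5.png","pics/s5c.png",310,180,390,260,8)
im,d=camera("wrist"); cv2.imwrite("pics/wrist5.png",im[:,:,::-1])
E
```

```text
-18.0 [-2.2 -0.1  4.1] [0.0001 0.0001 0.0002] 0.0182 [-0.66  0.12  0.02]
-16.0 [-1.1  0.1  5.2] [0.     0.0002 0.0001] 0.0185 [-0.73  0.15 -0.02]
-14.0 [-1.7 -0.5  5.5] [-0.      0.0002  0.0001] 0.0185 [-0.73  0.13 -0.  ]
-12.0 [-1.3 -0.2  5.6] [-0.      0.0002  0.0001] 0.0184 [-0.67  0.18  0.04]
-10.0 [-1.3  0.   5.1] [-0.      0.0002  0.0001] 0.0185 [-0.62  0.14 -0.06]
-8.0 [-1.3 -2.7  5. ] [-0.0001 -0.0005 -0.    ] 0.0184 [-1.02  0.13 -0.03]
-6.0 [-1.5 -3.6  5.7] [-0.     -0.0011 -0.    ] 0.0184 [-1.4   0.13 -0.  ]
-4.0 [-1.5 -4.2  9.1] [ 0.     -0.0014  0.0002] 0.0187 [-1.51  0.19 -0.06]
-2.0 [-3.7 -5.6 11.9] [ 0.0002 -0.0017  0.0007] 0.0188 [-1.49  0.43 -0.01]
0.0 [-3.4 -6.3 12.2] [ 0.0002 -0.0018  0.0009] 0.0186 [-1.55  0.43 -0.06]
2.0 [-1.2 -5.3  7.7] [-0.     -0.0017  0.0003] 0.0188 [-1.66  0.12 -0.04]
4.0 [-2.  -4.5  9.7] [-0.0001 -0.0018  0.0003] 0.0182 [-1.65  0.15 -0.04]
6.0 [-1.6 -4.8  8.3] [-0.0001 -0.0019  0.0003] 0.0184 [-1.68  0.17  0.01]
8.0 [-1.7 -4.7  8.6] [-0.0003 -0.0019  0.0002] 0.019 [-1.67  0.21  0.11]
16.9333
```

View pics/s5c.png

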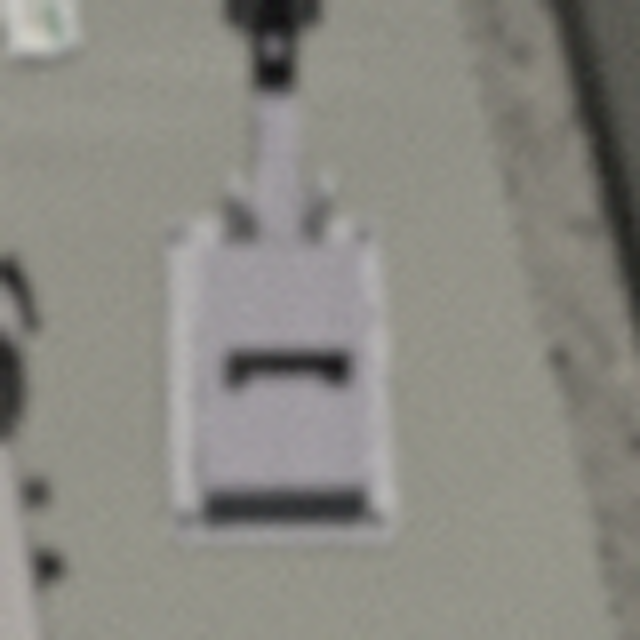

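```bash
cat >> h.py <<'E'
def lidprof(d,cam="side"):
    W=cloud(d,camera_params(cam)); q=box(W,.42,.6,-.26,-.07,.055,.12); l=np.c_[(q-C)@E,(q-C)@LAT,q[:,2]]
    l=l[(abs(l[:,1])<.038)&(abs(l[:,0])<.062)&((abs(l[:,0])>.017)|(abs(l[:,1])>.032))]
    l=l[l[:,2]<.09]; k=np.polyfit(l[:,0],l[:,2],1); print("lid top z at lip",np.polyval(k,-.066).round(4),"rear",np.polyval(k,.052).round(4),len(l))
E
python3 - <<'E'
from h import *
lidprof(np.load("side3.npy")); lidprof(np.load("side5.npy"))
c=.0004
f0=np.array([1.05,-.54,-1.6])
for a in np.arange(10,20.1,2):
    P,R=lv(a,.0375,c); move_l(P,R,feed=.03); s=sense(); df=s["wrist_force"]-f0
    print(a,df.round(1),(s["position"]-P).round(4),s["ft_torque"].round(2))
    if np.linalg.norm(df)>40: break
sleep(.3); print(s["time_s"])
im,d=camera("side"); cv2.imwrite("pics/side6.png",im[:,:,::-1]); np.save("side6.npy",d); lidprof(d)
crop("pics/side6.png","pics/s6c.png",310,180,390,260,8)
E
```

```text
lid top z at lip 0.0639 rear 0.0641 447
lid top z at lip 0.0752 rear 0.0638 478
10.0 [-2.4 -1.8  6.8] [-0.0004 -0.0002 -0.    ] [-1.13  0.16 -0.01]
12.0 [-1.7  0.7  6.8] [-0.0003  0.001  -0.0001] [-0.4   0.23 -0.11]
14.0 [-1.6  3.4  6.3] [ 0.      0.0011 -0.0001] [-0.05  0.14 -0.13]
16.0 [-0.3  3.5  5. ] [ 0.0002  0.0006 -0.    ] [-0.12  0.06 -0.08]
18.0 [-1.2  2.3  5.9] [0.0001 0.     0.0001] [-0.24 -0.    0.02]
20.0 [-0.1  1.8  5.7] [0.0001 0.0002 0.    ] [-0.23 -0.02 -0.03]
18.6833
lid top z at lip 0.0816 rear 0.0636 497
```

View pics/s6c.png

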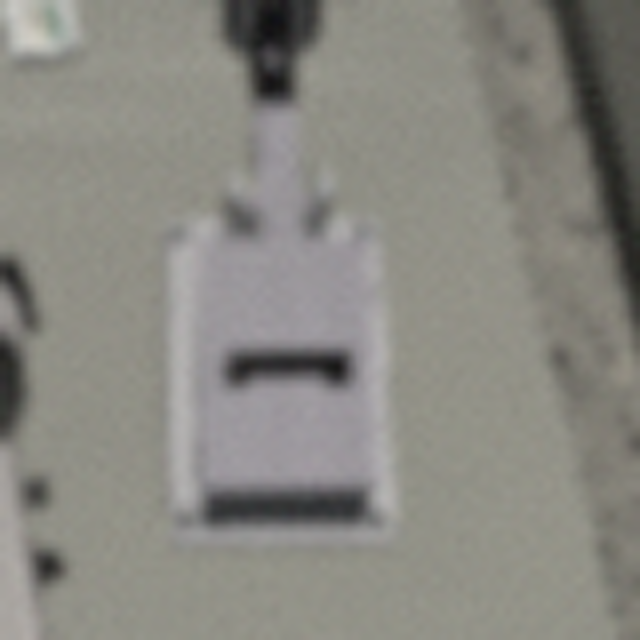

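```bash
python3 - <<'E'
from h import *
for a,s_,c in [(10,.0375,.001),(2,.037,.002)]:
    P,R=lv(a,s_,c); move_l(P,R,feed=.04)
im,d=camera("side"); lidprof(d); print(sense()["wrist_force"])
P,R=lv(2,-.03,.002+.002); print(move_l(P,R,feed=.08,until_force=8))
s=sense(); P=s["position"]; print(s["time_s"],s["wrist_force"])
move_l(P+[0,0,.14],feed=.2)
im,d=camera("wrist"); cv2.imwrite("pics/wrist7.png",im[:,:,::-1]); 
T=camera_params("wrist"); M=T["tool_from_camera"]
W=cloud(d,T,M[:3,:3],M[:3,3]); q=W[172:250,302:338].reshape(-1,3); q=q[(q[:,0]>-.02)&(q[:,0]<.05)]
print(len(q),q.min(0).round(4),q.max(0).round(4)); A=np.c_[q[:,1:],np.ones(len(q))]; print(np.linalg.lstsq(A,q[:,0],rcond=None)[0])
im,d=camera("side"); cv2.imwrite("pics/side7.png",im[:,:,::-1]); lidprof(d); np.save("side7.npy",d)
crop("pics/side7.png","pics/s7c.png",290,140,410,260,5)
E
```

```text
lid top z at lip 0.0807 rear 0.0637 497
[ 0.18932367 -2.7663957   1.86324088]
False
21.2583 [ 0.23755476 -0.16989462 -1.91775736]
2791 [ 0.0095  0.016  -0.0062] [0.0162 0.0491 0.0085]
[0.0335834  0.00567966 0.01081968]
lid top z at lip 0.0801 rear 0.064 488
```

View pics/s7c.png

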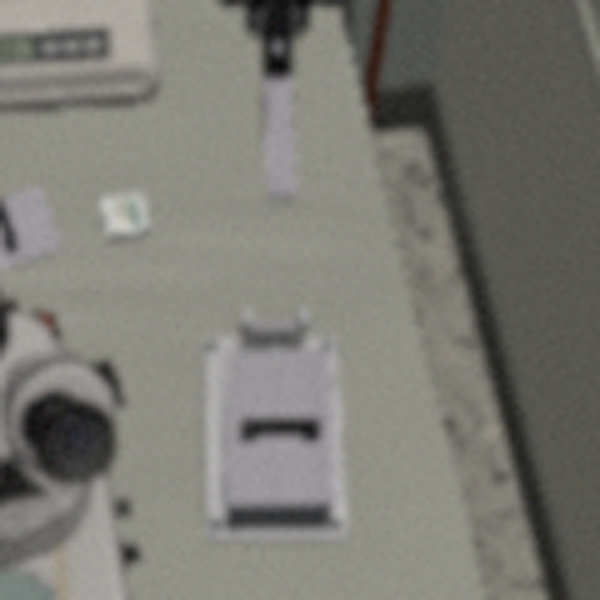

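View pics/wrist7.png

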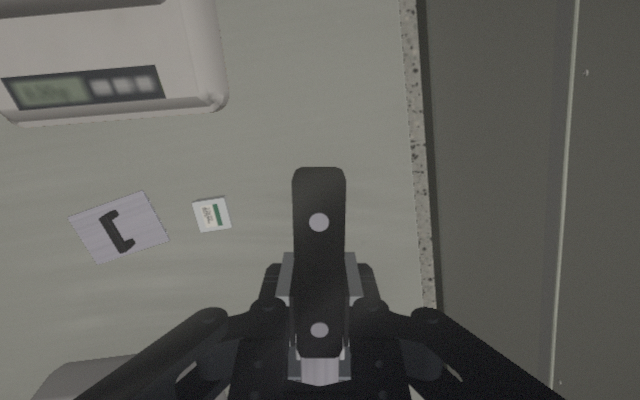

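```bash
python3 - <<'E'
from h import *
h=np.radians(-177.2)
movep(np.array([.5846,-.3123,.25]),D(h,-DEL/2))
move_l(np.array([.5846,-.3123,.05]),feed=.2)
print(move_l(np.array([.5846,-.3123,.0275]),feed=.04,until_force=4)); s=sense(); print(s["position"],s["wrist_force"])
command_gripper(.05); s=sense()
move_l(s["position"]+[0,0,.15],feed=.15); print(s["time_s"])
s=sense(); im,d=camera("wrist"); T=camera_params("wrist"); M=T["tool_from_camera"]; R=s["tcp_rot"]@M[:3,:3]; t=s["tcp_rot"]@M[:3,3]+s["position"]
W=cloud(d,T,R,t); q=box(W,.4,.68,-.345,-.28,.003,.03); print(rect(q),np.percentile(q[:,2],[2,50,98]))
cv2.imwrite("pics/wrist8.png",im[:,:,::-1])
im,d=camera("side"); cv2.imwrite("pics/side8.png",im[:,:,::-1]); lidprof(d); np.save("side8.npy",d)
W=cloud(d,camera_params("side"))
q=box(W,.43,.6,-.26,-.08,.09,.12); r=rect(q); print("handle",r, np.c_[(q-C)@E,(q-C)@LAT,q[:,2]].mean(0),np.percentile(q[:,2],[50,90]))
crop("pics/side8.png","pics/s8c.png",310,180,410,300,5)
q=box(W,.44,.66,-.02,.2,.005,.3); print("obst +y", len(q), q.min(0) if len(q) else 0)
E
```

```text
True
[ 0.58445811 -0.31216687  0.02858073] [ 0.33704983 -0.27475162  3.86074188]
25.8667
((542.770263671875, -316.84295654296875), (194.77835083007812, 35.85884475708008), 6.81453800201416) [0.00453981 0.01526571 0.0179306 ]
lid top z at lip 0.0803 rear 0.0646 479
handle ((501.8774108886719, -140.8391571044922), (51.96512985229492, 65.07728576660156), 14.2417631149292) [ 0.00667675 -0.00089726  0.09667637] [0.09662736 0.10164605]
obst +y 116 [ 0.4402887  -0.01766301  0.00502804]
```

View pics/side8.png

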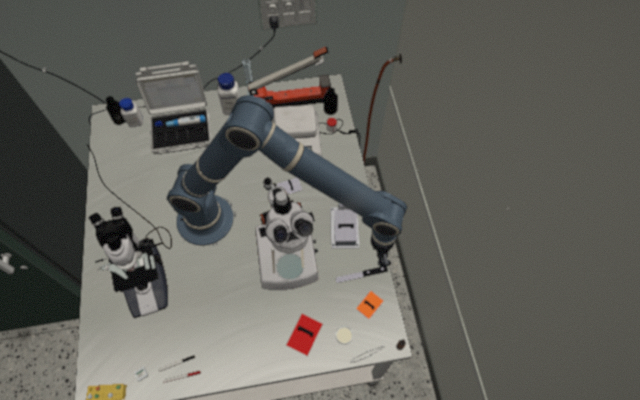

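```bash
cat >> h.py <<'E'
def lidpose(O,t,tz=.034,half=0):
    lx=np.cos(t)*E-np.sin(t)*Z; lz=np.cos(t)*Z+np.sin(t)*E
    z=-lx if half else lx; x=-lz
    return O+tz*lz, np.column_stack([x,np.cross(z,x),z]), lz
E
python3 - <<'E'
from h import *
W=cloud(np.load("side8.npy"),camera_params("side"))
q=box(W,.44,.66,-.02,.2,.005,.3); l=np.c_[(q-C)@E,(q-C)@LAT,q[:,2]]
k=(l[:,0]>-.28)&(l[:,0]<-.115)&(abs(l[:,1])<.06); print("in zone",k.sum(), l[k].min(0) if k.any() else "", np.percentile(l[k][:,2],[50,100]) if k.any() else "")
print("others",l[~k][::15].round(3).tolist())
# lid tilt fit
t=np.radians(7.8); O=C+.0045*0*E
th=t
# lid origin: pivot(52,60) + R*(-52,0)
O=C+(.052-.052*np.cos(t))*E+(.060+.052*np.sin(t))*Z
print("O",O)
for half in (0,1):
    for n,(P,R,lz) in {"g":lidpose(O,t,half=half),"l":lidpose(O+.1*Z,t,half=half),"p":lidpose(C-.195*E+.0135*Z,0,half=half)}.items():
        q=inverse_kinematics(P,R); print(half,n,P.round(3),None if q is None else np.round(q,2))
E
```

```text
in zone 14 [-0.26293809 -0.05637759  0.00511672] [0.00575781 0.00884174]
others [[-0.336, -0.114, 0.049], [-0.354, 0.036, 0.007], [-0.34, 0.028, 0.005], [-0.323, -0.026, 0.009], [-0.3, 0.006, 0.009], [-0.288, 0.014, 0.006], [-0.237, 0.084, 0.005]]
O [ 0.50852059 -0.15097451  0.06705721]
0 g [ 0.508 -0.156  0.101] [ 0.31  0.44 -0.02  2.   -0.19  0.72 -1.3 ]
0 l [ 0.508 -0.156  0.201] [ 0.29  0.31  0.    1.93 -0.17  0.93 -1.34]
0 p [0.541 0.042 0.048] [-0.17  0.53  0.02  2.02 -0.02  0.59 -1.87]
1 g [ 0.508 -0.156  0.101] [ 0.85  0.56 -0.73  1.97  0.33  0.77  1.36]
1 l [ 0.508 -0.156  0.201] [ 0.87  0.4  -0.74  1.89  0.16  0.95  1.48]
1 p [0.541 0.042 0.048] [ 0.32  0.62 -0.62  1.99  0.55  0.7   0.76]
```

```bash
python3 - <<'E'
from h import *
t=np.radians(7.8); O=C+(.052-.052*np.cos(t))*E+(.060+.052*np.sin(t))*Z+.001*E
p=sense()["position"]; move_l(p+[0,0,.06],feed=.2)
P,R,lz=lidpose(O,t)
movep(P+.10*lz,R)
s=sense(); im,d=camera("wrist"); T=camera_params("wrist"); M=T["tool_from_camera"]
W=cloud(d,T,s["tcp_rot"]@M[:3,:3],s["tcp_rot"]@M[:3,3]+s["position"])
cv2.imwrite("pics/wrist9.png",im[:,:,::-1])
q=box(W,.43,.6,-.2,-.11,.0915,.115); l=np.c_[(q-O)@E,(q-O)@LAT,q[:,2]]; print("handle top",len(q),l.mean(0).round(4),l.min(0).round(4),l.max(0).round(4))
im,d=camera("side"); cv2.imwrite("pics/side9.png",im[:,:,::-1]); print(s["time_s"])
E
```

```text
handle top 1356 [0.0033 0.0029 0.0969] [-0.0033 -0.0263  0.0918] [0.009  0.0292 0.0997]
28.2583
```

View pics/wrist9.png

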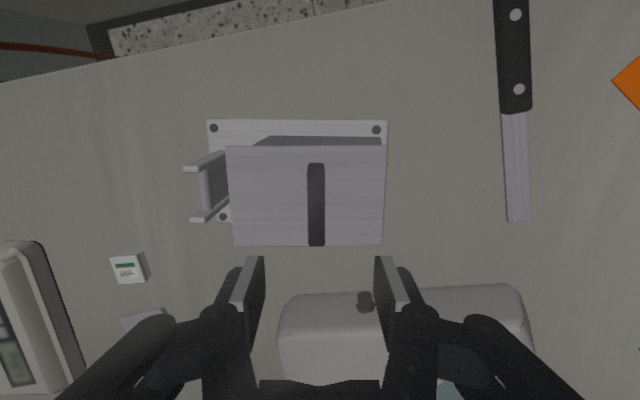

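View pics/side9.png

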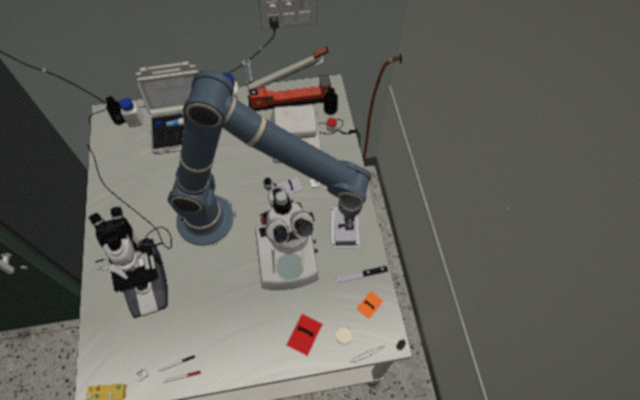

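```bash
python3 - <<'E'
from h import *
t=np.radians(7.8); O=C+(.052-.052*np.cos(t))*E+(.060+.052*np.sin(t))*Z+.0005*E+.0015*LAT
P,R,lz=lidpose(O,t)
print("hit",move_l(P,R,feed=.06,until_force=5)); print((sense()["position"]-P).round(4))
command_gripper(0,60); s=sense(); print(s["finger_gap"],s["wrist_force"].round(2))
move_l(P+[0,0,.03],feed=.03); s=sense(); print(s["wrist_force"].round(2),s["ft_torque"].round(2))
move_l(P+[0,0,.14],feed=.12); s=sense(); print(s["wrist_force"].round(2),s["ft_torque"].round(2),s["finger_gap"],s["time_s"])
im,d=camera("side"); cv2.imwrite("pics/side10.png",im[:,:,::-1]); crop("pics/side10.png","pics/s10c.png",300,150,400,260,5)
im,d=camera("wrist"); cv2.imwrite("pics/wrist10.png",im[:,:,::-1])
T=camera_params("wrist"); M=T["tool_from_camera"]; W=cloud(d,T,M[:3,:3],M[:3,3]); np.save("w10.npy",W)
E
```

```text
hit False
[ 0.0002 -0.0001  0.0003]
0.010748570057457094 [-1.18  1.52  2.41]
[-0.33 -0.05 -3.25] [-0.21  0.03  0.01]
[-0.12 -0.48 -3.27] [-0.16  0.05 -0.01] 0.01060052372951337 32.825
```

View pics/wrist10.png

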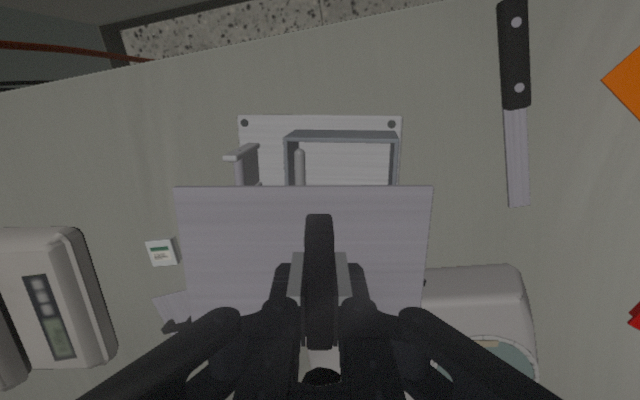

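View pics/s10c.png

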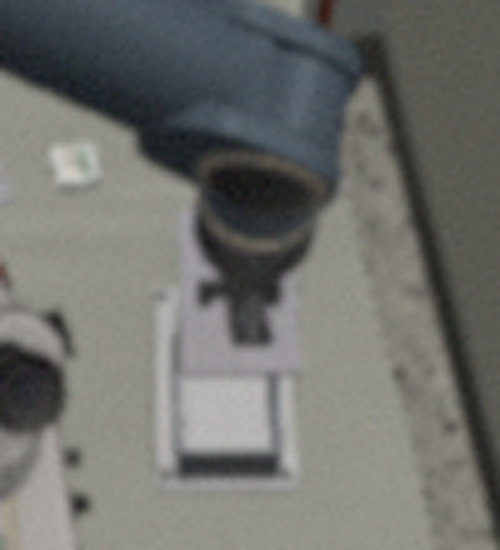

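```bash
python3 - <<'E'
from h import *
W=np.load("w10.npy"); q=np.r_[W[195:250,190:270].reshape(-1,3),W[195:250,355:425].reshape(-1,3)]
q=q[abs(q[:,0]-.03)<.02]; A=np.c_[q[:,1:],np.ones(len(q))]; print(len(q),np.linalg.lstsq(A,q[:,0],rcond=None)[0].round(4))
Pt,R,lz=lidpose(C-.195*E+.0135*Z+.0015*LAT,0)
movep(Pt+[0,0,.16],R); 
move_l(Pt+[0,0,.03],feed=.15)
print("touch",move_l(Pt-[0,0,.004],feed=.03,until_force=2.0)); s=sense(); print((s["position"]-Pt).round(4),s["wrist_force"].round(2),s["ft_torque"].round(2),s["time_s"])
im,d=camera("side"); cv2.imwrite("pics/side11.png",im[:,:,::-1]); crop("pics/side11.png","pics/s11c.png",280,130,400,240,5)
im,d=camera("wrist"); cv2.imwrite("pics/wrist11.png",im[:,:,::-1])
E
```

```text
8218 [-0.0026  0.0049  0.03  ]
touch True
[-0.0002  0.      0.0006] [ 0.42 -0.31  4.27] [-0.06  0.13 -0.02] 35.6667
```

View pics/s11c.png

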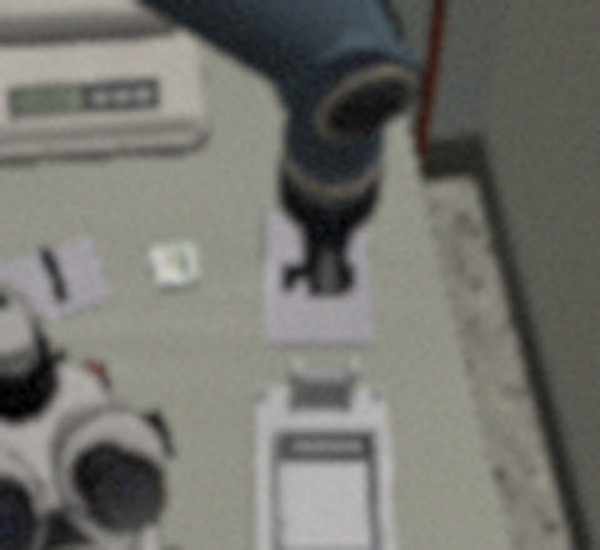

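View pics/wrist11.png

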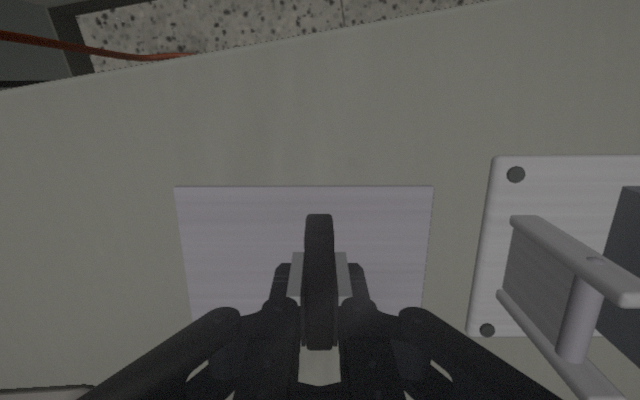

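Contact is at the expected height and the lid sits flat on the free table between the base plate and the table's edge. I'll release it and retreat.

```bash
python3 - <<'E'
from h import *
command_gripper(.04); p=sense()["position"]; move_l(p+[0,0,.20],feed=.12); sleep(.3)
s=sense(); print(s["time_s"],s["wrist_force"].round(2))
im,d=camera("wrist"); cv2.imwrite("pics/wrist12.png",im[:,:,::-1]); T=camera_params("wrist"); M=T["tool_from_camera"]
W=cloud(d,T,s["tcp_rot"]@M[:3,:3],s["tcp_rot"]@M[:3,3]+s["position"])
q=box(W,.45,.62,-.04,.12,.011,.026); A=np.c_[q[:,:2],np.ones(len(q))]; print("lid",rect(q),np.median(q[:,2]),np.linalg.lstsq(A,q[:,2],rcond=None)[0].round(4))
im,d=camera("side"); cv2.imwrite("pics/side12.png",im[:,:,::-1])
W=cloud(d,camera_params("side")); q=box(W,.42,.66,-.345,-.28,.004,.03); print("bar",rect(q),np.percentile(q[:,2],[5,95]))
E
```

```text
38.275 [0.76 0.53 0.19]
lid ((530.4428100585938, 45.881553649902344), (145.23004150390625, 140.69349670410156), 15.156700134277344) 0.018103064188353807 [ 0.0078 -0.0017  0.0139]
bar ((530.454345703125, -312.7283630371094), (218.94815063476562, 64.0253677368164), 0.3244583010673523) [0.00421479 0.02017978]
```

View pics/wrist12.png

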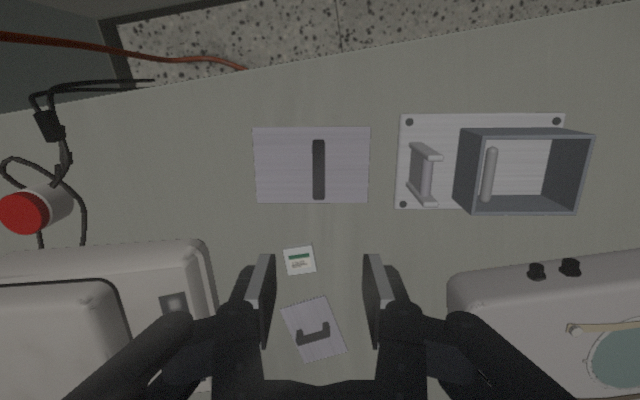

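View pics/side12.png

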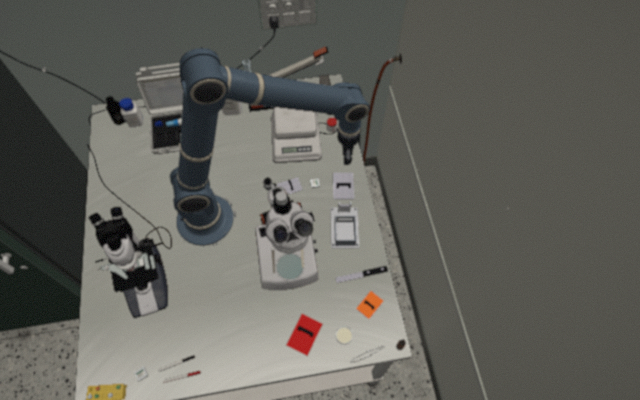

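```bash
python3 - <<'E'
from rig import *
finish_job()
E
```

```text
the job is handed in; nothing more can be done
```

The job is handed in, at about 38 s of the 72 s allowed. No verdict was reported, so I can't say whether it was judged a success.

**What I did:** I gripped the bar by its handle and slid the blade between the cheeks, over the fulcrum and under the lip. Pushing the handle down made the lid spring. I laid the bar back where it had been lying, lifted the lid off by its handle and lowered it until it touched the table. Then I opened the gripper and backed away.

**Last checks:**
- **Sprung lid:** the lip stayed about 16 mm up after the bar was withdrawn, and was still there after the bar was laid down.
- **Lid on the table:** its top is at about 18 mm, so its origin is at about 14 mm. Its tilt is under 0.01 rad, with the handle up.
- **Bar:** it looks flat on the table in the pictures, and the fingers have let go of it. Its outline in the last depth measurement came out too large (219 x 64 mm, for a bar 190 mm long), because noise got into the fit. I relied on the pictures there.
- **Bystanders:** the vial and the small box look unmoved in the last pictures. The arm hides the bottle in the last side view; no move went near it.
- **Gripper:** it stands about 0.2 m above the lid, clear of everything.

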